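# Change over a batch of border tiles in the lining jig

### The arm

A 7-joint arm with a two-finger parallel gripper is mounted at the origin on a cart in front of the work surface, level with it; the furniture and walls round the work are solid. World frame = base frame: x ahead of the robot, y to its left, z up, the work surface at z = 0. Lengths are in m, angles in rad, forces in N, time in s.
With the tool pointing down it reaches from about 0.4 to 0.9 m from the base axis. Payload 5.6 kg.
Tool frame: the origin (TCP) lies on the mounting face of the last link; the fingertips stand 190 mm ahead of it and the grasp point (between the pads) lies 171 mm ahead of it; z points along the fingers, y is the line along which they close (so a half turn about z gives the same grasp; the last joint's range is limited). The gripper opens to 92 mm and grips with 3 to 60 N. Pads are 20 mm wide; open, the fingers measure 128 mm over their backs; the gripper's body (75 mm by 189 mm) begins 69 mm behind the grasp point.
Start: joints at [-1.184, 0.468, -0.012, 1.603, 0.006, 1.071, -0.056], TCP at [0.271, 0.591, 0.405] pointing down, gripper open.
Joint ranges: [-2.53, 2.53], [-0.31, 2.02], [-1.57, 1.55], [0.28, 2.44], [-1.29, 4.43], [0.15, 1.84], [-2.92, 2.92]. Speed limits (rad/s): [2.57, 2.57, 3.14, 3.14, 3.14, 3.14, 3.14].

### API

Orientations are given as [roll, pitch, yaw] about the fixed x, y, z axes, in that order (R = Rz(yaw) Ry(pitch) Rx(roll)).
In Python, from cell import arm gives the robot as it stands. The module is installed in compiled form; this text tells all that it offers.
- The arm moves only by the tool send_rows, never from a script. Its argument "increments" is a list of rows, each a list of 3 entries, a list of its own where there are three numbers: the turn, a rotation vector about the tool's x, y, z in rad, then the shift along the tool's x, y, z in m, then the opening in per cent of the stroke, from 0 (shut) to 100 (fully open). A call has exactly 8 rows; each row is the pose to reach, as a shift and turn from the pose commanded when the call began, along the tool's axes at that moment; what a row does not reach only later rows make up. A row lasts 1/10 s, in which the tool goes at most 50 mm and 8.59 degrees, less where a joint would pass 70% of its speed; a pose out of reach is approached as far as the arm can. A call with a gripper value outside its range is refused whole. The fingers move at their own pace and stop on an object; "squeeze" is the grip in N (left out, the last holds). Time passes only in rows, so rows that repeat a pose let the fingers close, or fill a call up. It gives the time, the measured TCP pose, the force, the opening and the grip force at its end, in the units of the state.
- arm.get_obs(): the state, without advancing time (a new reading comes with each control period).
- arm.snapshot(name): name is "side" or "top" or "wrist"; returns the picture (384x512x3 uint8, red, green, blue); there is no depth.
- arm.calibration(name): a dict with "fx", "fy", "cx", "cy" (pixels), "k1" (the pictures are not rectified: a ray, as slopes to the right and down, at radius r is drawn at 1 + k1 r^2 times it, then the intrinsics apply), "position" and "attitude" of the camera in the world. Camera axes: x right, y down, z forward; pixel columns grow to the right and rows downward; lengths in m; the calibration is good to about 2 mm. A picture is of the moment at which its call begins: read the wrist's pose just before it. calibration takes no time and is no camera call; for the wrist camera it gives the pose at the moment of the call.
- arm.job_done(): hands the job in; it is judged then, once.
The state is a dict: "time": time; "joint_pos": joint angles; "dq": joint speeds; "tau": joint torques, N m; "ee_pos": TCP position; "tool_rot": TCP orientation; "force": force on the tool from outside, world axes, zero at the start; "ft_torque": the same for the moment, N m; "finger_gap": opening from 0.0 (shut) to 1.0 (fully open); "gripper_force": force on a finger pad.
Only numpy, scipy, OpenCV 4.12 (cv2) and the standard library are available. Lean on these libraries where they do the work, as an engineer would, in place of code of your own. Each camera call takes 0.05 s, during which the arm holds its last target. There are 200 camera calls.

### The job

Change over the tile-lining jig: push the free end of its keeper bar away from the fence until the bar is fully open against its stop, lift out every finished navy tile and lay each lengthwise in the middle of its own white kiln-wash patch on the kiln shelf, and lay every plain buff tile in a pencilled bay of its own, end against or close to the fence. When all are laid, push the bar's free end back until it is fully home against its closing stop, so that the plain tiles stand square and trapped between fence and bar; leave the yellow bowl and the terracotta cup where they stand.

Things in the scene. Friction and masses are not known exactly. Their poses are not given: they have to be found in the camera images.
- navy_1_mid (a point): Finished border tile, glossy navy blue with two cream lines across it, 50 mm wide (its x axis), 80 mm long (its y axis), 9 mm thick, 80 g; this point is its centre, half-way up; z is up. It is picked up across the 50 mm width. At the start it lies in one of the jig's bays under the keeper plate.
- navy_2_mid (a point): Finished border tile, glossy navy blue with two cream lines across it, 50 mm wide (its x axis), 80 mm long (its y axis), 9 mm thick, 80 g; this point is its centre, half-way up; z is up. It is picked up across the 50 mm width. At the start it lies in one of the jig's bays under the keeper plate.
- navy_3_mid (a point): Finished border tile, glossy navy blue with two cream lines across it, 50 mm wide (its x axis), 80 mm long (its y axis), 9 mm thick, 80 g; this point is its centre, half-way up; z is up. It is picked up across the 50 mm width. At the start it lies in one of the jig's bays under the keeper plate.
- plain_1_mid (a point): Plain buff bisque border tile without lines, 50 mm wide (its x axis), 80 mm long (its y axis), 9 mm thick, 80 g; this point is its centre, half-way up; z is up. It is picked up across the 50 mm width. At the start it lies on the table to the left of the kiln shelf, or is absent (2 or 3 are present).
- plain_2_mid (a point): Plain buff bisque border tile without lines, 50 mm wide (its x axis), 80 mm long (its y axis), 9 mm thick, 80 g; this point is its centre, half-way up; z is up. It is picked up across the 50 mm width. At the start it lies on the table to the left of the kiln shelf, or is absent (2 or 3 are present).
- plain_3_mid (a point): Plain buff bisque border tile without lines, 50 mm wide (its x axis), 80 mm long (its y axis), 9 mm thick, 80 g; this point is its centre, half-way up; z is up. It is picked up across the 50 mm width. At the start it lies on the table to the left of the kiln shelf, or is absent (2 or 3 are present).
- jig: Lining jig: light wooden board 305 mm along its x axis (roughly away from the robot), 160 mm across, 12 mm thick, fixed to the table; a dark fence 9 mm high stands on its left (+y) side, a swinging keeper bar on its right. Four ribs (8 mm wide, 9 mm high, reaching 21 mm out from the fence) part its three pencilled bays, 11 mm clear of a centred tile. Origin under the board's centre; its axes are those of the bays and the pin.
- bay_1 (a point): Bay 1, 68 mm from the pin along the jig (bay 1 is farthest from the robot): where the centre of a tile lies that sits home, width along the jig's x, one end against the fence, 4.5 mm above the board's top (z = 12 mm). Tiles in neighbouring bays stand 30 mm apart. A tile may be laid up to 30 mm short of the fence (to -y): the closing bar pushes it home.
- bay_2 (a point): Bay 2, 148 mm from the pin along the jig (bay 1 is farthest from the robot): where the centre of a tile lies that sits home, width along the jig's x, one end against the fence, 4.5 mm above the board's top (z = 12 mm). Tiles in neighbouring bays stand 30 mm apart. A tile may be laid up to 30 mm short of the fence (to -y): the closing bar pushes it home.
- bay_3 (a point): Bay 3, 228 mm from the pin along the jig (bay 1 is farthest from the robot): where the centre of a tile lies that sits home, width along the jig's x, one end against the fence, 4.5 mm above the board's top (z = 12 mm). Tiles in neighbouring bays stand 30 mm apart. A tile may be laid up to 30 mm short of the fence (to -y): the closing bar pushes it home.
- pin (a point): Pin on which the keeper bar turns, at the board's top (12 mm above the table), near the far right corner of the jig. Its x and y axes are the jig's: the closed bar runs from here along -x, its inner face 12 mm to +y.
- keeper_bar (a joint): Angle of the keeper bar about its upright pin, rad: 0 = closed against a brass stop, parallel to the fence, trapping the tiles with 2 mm to spare; 0.70 = fully open against the other stop. It grows as the free end swings away from the fence (to the robot's right), stays where it is left and turns with about 0.5 N at the free end (up to 10 N while it squares up tiles).
- bar_end (a point): Centre of the wooden handle block at the bar's free end, 311 mm from the pin, 48 mm along the bar (x), 24 mm wide, 13 to 39 mm above the table. It overhangs the board's near end, so a finger can push it from either side. The rest of the bar is 24 mm wide; its aluminium plate reaches 7 mm over the tiles' ends, 3.5 mm above them: no tile lifts out until the bar is swung away.
- patch_1 (a point): White patch of kiln wash, 74 mm (x) by 104 mm (y), number 1 of three in a row 86 mm apart (1 nearest the robot), on a brown kiln shelf 270 x 118 x 12 mm fixed on the table left of the jig. The point is where the centre of a tile lies that rests in the middle of the patch, 4.5 mm above the shelf's top (z = 12 mm). A tile lies with its length along y.
- patch_2 (a point): White patch of kiln wash, 74 mm (x) by 104 mm (y), number 2 of three in a row 86 mm apart (1 nearest the robot), on a brown kiln shelf 270 x 118 x 12 mm fixed on the table left of the jig. The point is where the centre of a tile lies that rests in the middle of the patch, 4.5 mm above the shelf's top (z = 12 mm). A tile lies with its length along y.
- patch_3 (a point): White patch of kiln wash, 74 mm (x) by 104 mm (y), number 3 of three in a row 86 mm apart (1 nearest the robot), on a brown kiln shelf 270 x 118 x 12 mm fixed on the table left of the jig. The point is where the centre of a tile lies that rests in the middle of the patch, 4.5 mm above the shelf's top (z = 12 mm). A tile lies with its length along y.
- bowl_yellow: Patterned bowl of yellow glaze, 120 mm across, 61 mm high, behind the kiln shelf; bystander. Origin under its centre.
- bisque_cup: Small terracotta cup, 65 mm across, 50 mm high, at the right; bystander. Origin under its centre.
There are look-alikes about, which are no part of the job. Leave any pink or purple look-alike of the part that bears plain_2_mid alone.

How it is judged:
By the outcome, as a careful person would: the job done as asked, in the order asked, and still so for the second after the job is handed in, with the robot touching nothing.
Of plain_1, plain_2, plain_3 only 2 to 3 are there at a start; the rules pass over those that are not, and their reading is None.
At some moment in a run one of plain_1, plain_2, plain_3 may be knocked a few centimetres aside while the robot is not near it.
Once in a run the grip may slacken for a moment while it holds something.
It also fails if it takes over 210 s, if anything falls off the work surface, if the arm or the gripper's body presses on something with over 40 N, if the wrist force passes 120 N, or if a joint passes its speed limit or range.

## Working session

There is one attempt and no reset: what is moved stays moved. The work goes in short steps, Python scripts to look and compute and a tool call to move; the robot and the scene stay as the last step left them, time stands still between calls to the robot, and variables do not carry over. Pictures are saved under pics/ and viewed, at most 14 in all, crops included, and the job is handed in when it is done.

Besides the shell and the picture viewer there is one more tool, called by a JSON object that holds its "api" and its "payload", one argument or row to a line. send_rows: Moves the arm, as the interface text tells. Its arguments: {"type":"object","properties":{"increments":{"type":"array","items":{"type":"array"}},"squeeze":{"type":"number"}},"required":["increments"]}

```bash
mkdir -p pics; python3 - <<'E'
from cell import arm
import cv2
o=arm.get_obs()
for k in o: print(k,o[k])
for n in("top","side","wrist"):
    print(n,arm.calibration(n)); cv2.imwrite(f"pics/{n}0.png",cv2.cvtColor(arm.snapshot(n),cv2.COLOR_RGB2BGR))
E
```

```text
time 0.0
joint_pos [-1.18401475  0.46837961 -0.01161715  1.60362281  0.00600709  1.07142967
 -0.05634285]
dq [-1.39585923e-04  1.80038289e-03  7.19462346e-04 -9.07518985e-04
  2.78683810e-04  8.64497707e-05 -1.06091724e-03]
tau [-1.43531552e-04 -5.20573139e+01 -1.23431592e-02 -2.43746424e+01
 -5.65604400e-02  1.74972683e-02  1.82483868e-04]
ee_pos [0.27076771 0.59063858 0.40373883]
tool_rot [-3.13979216e+00  1.25556828e-04  2.71172055e+00]
force [ 1.01818223 -0.17094725  0.46288322]
ft_torque [ 0.02172519 -0.00234551  0.0348318 ]
gripper_force 0.0
finger_gap 0.999230939245832
top {'fx': 395.9857484225484, 'fy': 395.9857484225484, 'cx': 254.18758877084963, 'cy': 194.6874202648095, 'k1': -0.07262980386450026, 'position': array([ 0.53672213, -0.01640959,  1.10035608]), 'attitude': array([-3.07972085, -0.02988182, -1.57681748])}
side {'fx': 416.2925056492044, 'fy': 416.2925056492044, 'cx': 253.96548592900598, 'cy': 189.44859212906167, 'k1': -0.15668476702521755, 'position': array([ 0.08292628, -0.78328559,  0.89958477]), 'attitude': array([-2.30995983, -0.00734003, -0.60866179])}
wrist {'fx': 265.3548096292343, 'fy': 265.3548096292343, 'cx': 256.0368818570284, 'cy': 196.40131092784213, 'k1': -0.05518806124880976, 'position': array([0.20204845, 0.62208287, 0.38274148]), 'attitude': array([2.87108713e+00, 1.40181777e-03, 1.14195762e+00])}
```

View pics/top0.png

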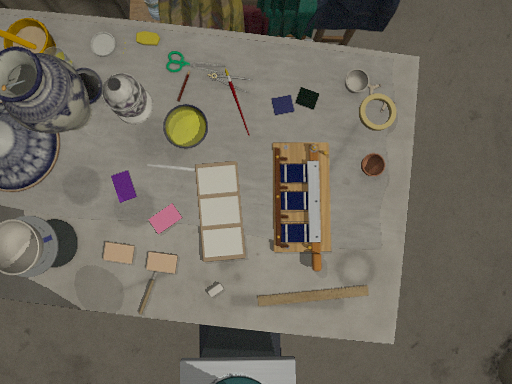

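View pics/side0.png

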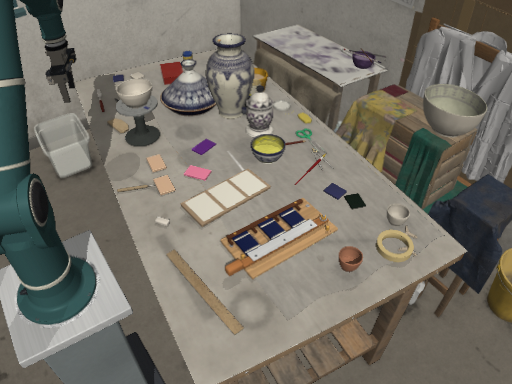

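The top view shows three navy tiles in the jig near (293,174), (293,201) and (294,233), with the closed bar's handle at (317,260). The patches are near (217,180), (220,211) and (222,243). Buff tiles are at (119,252) and (162,262), and the pink and purple decoys sit above them. In the side view there is another buff-ish thing at (120,125), which I need to check.

```bash
cat > h.py <<'E'
import numpy as np, cv2
from scipy.spatial.transform import Rotation as R
from cell import arm
def ray(c,px):
    px=np.atleast_2d(px).astype(float)
    K=np.array([[c['fx'],0,c['cx']],[0,c['fy'],c['cy']],[0,0,1]])
    d=np.array([c['k1'],0,0,0.])
    n=cv2.undistortPoints(px[:,None],K,d,None,None,None)[:,0] if 0 else cv2.undistortPoints(px[:,None],K,d)[:,0]
    return R.from_euler('xyz',c['attitude']).apply(np.c_[n,np.ones(len(n))])
def plane(c,px,z):
    r=ray(c,px); p=np.array(c['position']); return p+r*((z-p[2])/r[:,2])[:,None]
def proj(c,P):
    q=R.from_euler('xyz',c['attitude']).inv().apply(np.atleast_2d(P)-c['position'])
    s=q[:,:2]/q[:,2:]; s=s*(1+c['k1']*(s**2).sum(1))[:,None]
    return s*[c['fx'],c['fy']]+[c['cx'],c['cy']]
def shot(n,save=None):
    c=arm.calibration(n); im=cv2.cvtColor(arm.snapshot(n),cv2.COLOR_RGB2BGR)
    if save: cv2.imwrite(f'pics/{save}.png',im)
    return c,im
def rects(c,im,lo,hi,z,amin=150,roi=None,k=3):
    m=cv2.inRange(cv2.cvtColor(im,cv2.COLOR_BGR2HSV),np.array(lo),np.array(hi))
    m=cv2.morphologyEx(m,cv2.MORPH_OPEN,np.ones((k,k)))
    out=[]
    for t in cv2.findContours(m,cv2.RETR_EXTERNAL,cv2.CHAIN_APPROX_NONE)[0]:
        if cv2.contourArea(t)<amin: continue
        w=plane(c,t[:,0,:],z)[:,:2]
        (cx,cy),(a,b),th=cv2.minAreaRect((w*1000).astype(np.float32))
        if a<b: a,b,th=b,a,th+90   # th = long axis direction
        px=t[:,0,:].mean(0)
        if roi and not(roi[0]<px[0]<roi[2] and roi[1]<px[1]<roi[3]): continue
        out.append((px.round(),round(cx,1),round(cy,1),round(a,1),round(b,1),round((th+90)%180-90,1)))
    return out
E
python3 - <<'E'
from h import *
c=arm.calibration('top');im=cv2.imread('pics/top0.png')
hsv=cv2.cvtColor(im,cv2.COLOR_BGR2HSV)
for p in[(119,252),(162,262),(219,211),(293,201),(165,218),(317,260),(280,220),(232,195)]:print(p,hsv[p[1],p[0]])
print('plain');[print(*r) for r in rects(c,im,(5,60,150),(20,140,255),.009)]
print('white');[print(*r) for r in rects(c,im,(0,0,200),(180,60,255),.012,400,(190,150,250,270))]
print('navy');[print(*r) for r in rects(c,im,(105,110,20),(130,255,140),.021,100,(270,150,310,250))]
print('handle');[print(*r) for r in rects(c,im,(5,140,100),(14,255,255),.039,50,(300,240,330,280))]
print('brown fence');[print(*r) for r in rects(c,im,(0,100,30),(14,255,110),.021,50,(265,140,335,260))]
print('wood');[print(*r) for r in rects(c,im,(10,70,120),(25,200,255),.012,300,(265,130,335,270))]
s=arm.calibration('side');print('side thing',plane(s,[(120,125),(163,185),(156,162)],0.009))
big=cv2.resize(im[130:290,90:340],None,fx=3.2,fy=3.2,interpolation=cv2.INTER_CUBIC);cv2.imwrite('pics/crop.png',big)
E
```

```text
(119, 252) [ 16  82 171]
(162, 262) [ 16  81 174]
(219, 211) [ 24  21 180]
(293, 201) [115 204  60]
(165, 218) [171 100 188]
(317, 260) [ 16 177 154]
(280, 220) [ 14 146  91]
(232, 195) [ 18  79 136]
plain
[161. 262.] 420.4 205.1 78.0 48.2 82.7
[119. 253.] 446.6 323.7 78.3 48.2 81.9
[325. 203.] 583.8 -246.3 267.4 28.1 -0.9
white
navy
[296. 233.] 499.6 -161.3 46.3 41.2 -0.6
[295. 200.] 588.4 -159.6 43.9 41.5 -0.3
[295. 173.] 664.2 -160.5 47.5 41.6 -0.7
handle
brown fence
[278. 216.] 545.0 -113.7 98.2 11.0 -0.5
[278. 178.] 653.3 -120.3 96.7 27.5 -0.5
wood
[323. 194.] 598.1 -233.1 306.0 53.1 0.5
[290. 150.] 722.7 -147.3 89.4 56.4 -89.9
side thing [[0.42880497 0.61700186 0.009     ]
 [0.41666824 0.19812411 0.009     ]
 [0.4484877  0.32081743 0.009     ]]
```

View pics/crop.png

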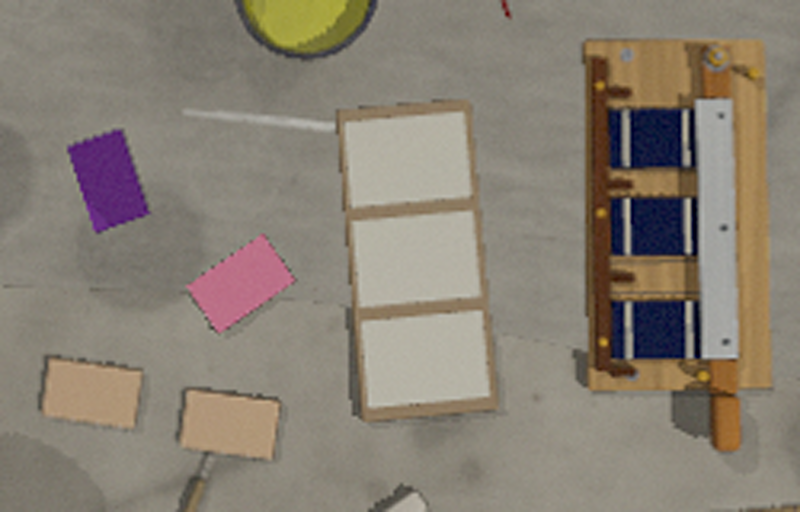

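The crop gives clean outlines for the patches, navy tiles, bar plate and handle block at the near right. Next I check the hidden buff thing in the wrist and side views.

```bash
python3 - <<'E'
import cv2,numpy as np
a=cv2.imread('pics/wrist0.png')
b=cv2.resize(cv2.imread('pics/side0.png')[90:220,90:220],(384,384),interpolation=cv2.INTER_CUBIC)
cv2.imwrite('pics/ws.png',cv2.resize(np.hstack([a,b]),(796,341)))
E
```

```text
(no output)
```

View pics/ws.png

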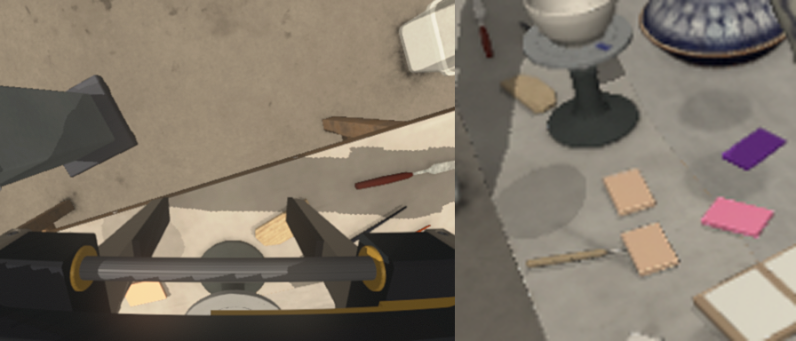

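The extra thing is a rounded tan tool, not a tile, so two plain tiles are present. I'll measure the jig, patches and handle more closely.

```bash
python3 - <<'E'
from h import *
c=arm.calibration('top');im=cv2.imread('pics/top0.png')
print('white');[print(*r) for r in rects(c,im,(15,5,165),(40,36,255),.012,300,(190,150,250,270))]
hsv=cv2.cvtColor(im,cv2.COLOR_BGR2HSV)
print('handle');[print(*r) for r in rects(c,im,(8,160,110),(18,255,255),.039,50,(300,240,330,280))]
print('plate');[print(*r) for r in rects(c,im,(0,0,150),(180,30,255),.026,200,(300,150,330,260))]
print('fence');[print(*r) for r in rects(c,im,(0,100,20),(18,255,110),.021,100,(270,140,290,260))]
print('board');[print(*r) for r in rects(c,im,(8,60,110),(25,255,255),.012,2000,(265,130,340,290),3)]
# crop->px helper: pin ~ crop(715,55), handle corners
f=lambda x,y:(x/3.2+90-.3,y/3.2+130-.3)
print('board corners',plane(c,[f(585,40),f(764,40),f(772,388),f(588,390)],.012).round(4))
print('pin',plane(c,[f(715,57)],.03).round(4),'handle',plane(c,[f(726,420)],.039).round(4))
print('cup',plane(c,[(373,165)],.05).round(3),'bowl',plane(c,[(186,126)],.06).round(3))
E
```

```text
white
[223. 242.] 475.6 38.2 102.7 73.3 -85.1
[220. 210.] 561.3 45.6 102.8 73.0 -85.0
[217. 179.] 647.1 53.1 102.8 72.9 -85.0
handle
[317. 262.] 422.1 -216.0 40.1 16.2 -0.7
[316. 247.] 459.6 -212.4 24.1 19.0 -0.7
plate
[314. 201.] 585.7 -212.3 219.4 29.3 0.5
fence
[278. 197.] 596.4 -119.3 271.8 38.3 0.0
board
board corners [[ 0.7503 -0.1013  0.012 ]
 [ 0.7506 -0.2586  0.012 ]
 [ 0.4476 -0.2602  0.012 ]
 [ 0.4476 -0.1012  0.012 ]]
pin [[ 0.7321 -0.2117  0.03  ]] handle [[ 0.4236 -0.2148  0.039 ]]
cup [[ 0.681 -0.371  0.05 ]] bowl [[0.785 0.132 0.06 ]]
```

Patches measure 103×73 mm and 86 mm apart, yaw +5°. The jig is square to the world with its pin at about (0.732, -0.212). Moving clear of the stand and turning to yaw 90°.

{"api": "send_rows", "payload": {
  "increments": [
    [[0,0,0.14],[-0.028,-0.034,0.007],0],
    [[0,0,0.285],[-0.056,-0.068,0.014],0],
    [[0,0,0.428],[-0.084,-0.102,0.02],0],
    [[0,0,0.57],[-0.112,-0.137,0.027],0],
    [[0,0,0.713],[-0.14,-0.171,0.034],0],
    [[0,0,0.856],[-0.167,-0.205,0.04],0],
    [[0,0,1.0],[-0.195,-0.239,0.047],0],
    [[0,0,1.141],[-0.223,-0.273,0.054],0]
  ],
  "squeeze": 25
}}

```text
time: 0.95
ee_pos: [0.3599, 0.248, 0.3505]
tool_rot: [3.141, -0.0, 1.565]
force: [0.9, 0.8, -0.5]
finger_gap: 0.323
gripper_force: 0.0
```

{"api": "send_rows", "payload": {
  "increments": [
    [[0,0,0],[-0.048,0.007,0.005],0],
    [[0,0,0],[-0.097,0.015,0.01],0],
    [[0,0,0],[-0.145,0.022,0.015],0],
    [[0,0,0],[-0.193,0.03,0.02],0],
    [[0,0,0],[-0.242,0.037,0.03],0],
    [[0,0,0],[-0.29,0.045,0.04],0],
    [[0,0,0],[-0.338,0.052,0.05],0],
    [[0,0,0],[-0.385,0.058,0.06],0]
  ]
}}

```text
time: 1.75
ee_pos: [0.4178, -0.1371, 0.2904]
tool_rot: [3.141, 0.0, 1.571]
force: [1.4, 0.8, 0.5]
finger_gap: 0.001
gripper_force: 0.0
```

{"api": "send_rows", "payload": {
  "increments": [
    [[0,0,0],[-0.005,0,0.04],0],
    [[0,0,0],[-0.01,0,0.07],0],
    [[0,0,0],[-0.015,0,0.08],0],
    [[0,0,0],[-0.015,0,0.08],0],
    [[0,0,0],[-0.025,0,0.08],0],
    [[0,0,0],[-0.035,0,0.08],0],
    [[0,0,0],[-0.045,0,0.08],0],
    [[0,0,0],[-0.05,0,0.08],0]
  ]
}}

```text
time: 2.55
ee_pos: [0.4181, -0.1866, 0.2116]
tool_rot: [3.139, 0.001, 1.57]
force: [0.5, -0.4, -0.5]
finger_gap: 0.011
gripper_force: 0.0
```

{"api": "send_rows", "payload": {
  "increments": [
    [[0,0,-0.05],[-0.021,-0.0015,0],0],
    [[0,0,-0.1],[-0.0365,-0.0015,0],0],
    [[0,0,-0.15],[-0.052,-0.0005,0],0],
    [[0,0,-0.2],[-0.068,0.001,0],0],
    [[0,0,-0.25],[-0.0835,0.0035,0],0],
    [[0,0,-0.3],[-0.099,0.0065,0],0],
    [[0,0,-0.35],[-0.1145,0.0105,0],0],
    [[0,0,-0.4],[-0.1295,0.015,0],0]
  ]
}}

```text
time: 3.35
ee_pos: [0.4328, -0.3155, 0.2111]
tool_rot: [3.141, -0.0, 1.973]
force: [0.1, 0.5, 0.0]
finger_gap: 0.003
gripper_force: 0.2
```

{"api": "send_rows", "payload": {
  "increments": [
    [[0,0,-0.05],[-0.016,-0.0005,0],0],
    [[0,0,-0.1],[-0.0315,-0.0005,0],0],
    [[0,0,-0.15],[-0.0475,0.0005,0],0],
    [[0,0,-0.2],[-0.063,0.002,0],0],
    [[0,0,-0.25],[-0.0785,0.005,0],0],
    [[0,0,-0.28],[-0.088,0.0065,0],0],
    [[0,0,-0.3],[-0.094,0.0075,0],0],
    [[0,0,-0.32],[-0.1,0.009,0],0]
  ]
}}

```text
time: 4.15
ee_pos: [0.4784, -0.4017, 0.2102]
tool_rot: [-3.141, -0.01, 2.292]
force: [-11.8, 14.1, 16.0]
finger_gap: 0.005
gripper_force: 9.5
```

{"api": "send_rows", "payload": {
  "increments": [
    [[0,0,0],[0.02,0,0],0],
    [[0,0,0],[0.03,0,-0.04],0],
    [[0,0,0.1],[0.03,0,-0.09],0],
    [[0,0,0.24],[0.03,0,-0.12],0],
    [[0,0,0.38],[0.03,0,-0.15],0],
    [[0,0,0.52],[0.03,0,-0.17],0],
    [[0,0,0.66],[0.03,0,-0.17],67],
    [[0,0,0.72],[0.03,0,-0.17],67]
  ]
}}

```text
time: 4.95
ee_pos: [0.4603, -0.3804, 0.3818]
tool_rot: [3.14, 0.001, 1.567]
force: [-0.0, 0.8, -0.5]
finger_gap: 0.157
gripper_force: 0.0
```

```bash
python3 - <<'E'
from h import *
c,im=shot('top','top1');w,iw=shot('wrist','wrist1')
a=cv2.resize(im[130:330,100:420],(480,300),interpolation=cv2.INTER_CUBIC)
cv2.imwrite('pics/v1.png',np.hstack([a,iw[:300,:][:, 96:416]]))
print(arm.get_obs()['ee_pos'],arm.get_obs()['tool_rot'])
E
```

```text
[ 0.46025605 -0.38030152  0.38091492] [ 3.14136057e+00 -4.78725688e-05  1.57138550e+00]
```

View pics/v1.png

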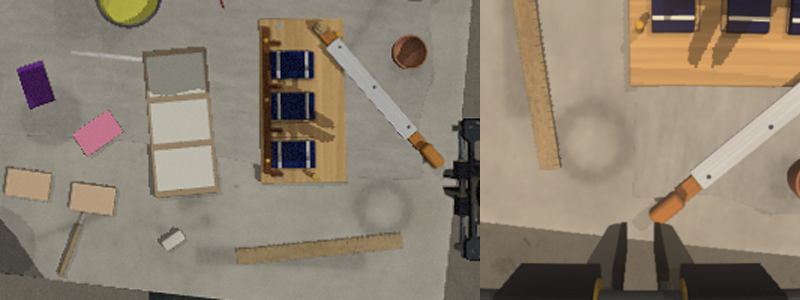

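The bar is fully open (handle near (432,155) in the crop, against its stop) and all three navy tiles are clear. The grey far patch is only the arm's shadow. I'll take a wrist view over the jig for accuracy.

{"api": "send_rows", "payload": {
  "increments": [
    [[0,0,0],[0.02,0.04,0.02],67],
    [[0,0,0],[0.04,0.08,0.04],67],
    [[0,0,0],[0.061,0.123,0.05],67],
    [[0,0,0],[0.061,0.123,0.05],67],
    [[0,0,0],[0.061,0.123,0.05],67],
    [[0,0,0],[0.061,0.123,0.05],67],
    [[0,0,0],[0.061,0.123,0.05],67],
    [[0,0,0],[0.061,0.123,0.05],67]
  ]
}}

```text
time: 5.85
ee_pos: [0.5822, -0.3209, 0.3314]
tool_rot: [3.141, 0.0, 1.569]
force: [-0.5, 0.8, -0.5]
finger_gap: 0.669
gripper_force: 0.0
```

```bash
python3 - <<'E'
from h import *
o=arm.get_obs();print(o['ee_pos'],o['tool_rot'],o['finger_gap'])
c,im=shot('wrist','wrist2')
h=cv2.cvtColor(im,cv2.COLOR_BGR2HSV);
t=arm.calibration('top');it=cv2.imread('pics/top1.png')
for n,cc,ii,a in(('w',c,im,600),('t',t,it,60)):
    print(n);[print(*r) for r in rects(cc,ii,(105,100,15),(130,255,150),.021,a)]
print('bar');[print(*r) for r in rects(t,it,(0,0,150),(180,30,255),.026,200,(300,130,400,260))]
E
```

```text
[ 0.58223241 -0.32093862  0.3314241 ] [3.14087200e+00 3.95566617e-04 1.56885438e+00] 0.6688538084504305
w
t
[296. 233.] 499.6 -161.3 46.3 41.2 -0.6
[295. 200.] 587.0 -160.9 46.6 44.0 -0.2
[294. 173.] 664.2 -160.5 47.5 41.6 -0.7
bar
[348. 188.] 618.2 -306.3 221.8 31.4 40.1
```

View pics/wrist2.png

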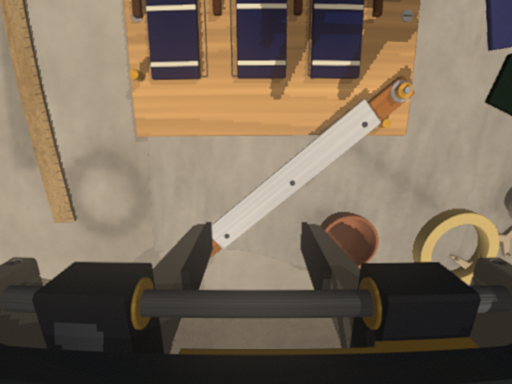

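The wrist view shows the bar open (plate from (215,240) to (370,115)) and the near ends of the navy tiles at row ~78, in columns 148–201, 237–287 and 311–362.

```bash
python3 - <<'E'
from h import *
c=arm.calibration('wrist');im=cv2.imread('pics/wrist2.png')
hs=cv2.cvtColor(im,cv2.COLOR_BGR2HSV)
print(hs[50,[160,175,190,260,330]], plane(c,[(403,91)],.03))
t=(((hs[...,0]>105)&(hs[...,0]<140)&(hs[...,1]>80)&(hs[...,2]<90))*255).astype('uint8')
t[:, 420:]=0; t[90:]=0
t=cv2.morphologyEx(t,cv2.MORPH_CLOSE,np.ones((13,3)))
for k in cv2.findContours(t,0,1)[0]:
    if cv2.contourArea(k)<800: continue
    x,y,w,h=cv2.boundingRect(k); print(x,y,w,h)
    for row in (15,30,50,70):
        cols=np.where(t[row,x:x+w])[0]+x; e=plane(c,[(cols[0]-.5,row),(cols[-1]+.5,row)],.021)
        print(row,e[:,:2].round(4).tolist(), 'mid',e[:,0].mean().round(4),'w',(e[1,0]-e[0,0]).round(4))
    print('end',plane(c,[(x+w/2,y+h-.5)],.021)[0].round(4))
E
```

```text
[[133  56  64]
 [132  71  65]
 [133  63  65]
 [129  78  65]
 [127  92  64]] [[ 0.73123906 -0.21248353  0.03      ]]
313 0 50 70
15 [[0.6386, -0.1419], [0.6861, -0.1408]] mid 0.6623 w 0.0475
30 [[0.6401, -0.1555], [0.686, -0.1545]] mid 0.6631 w 0.0459
50 [[0.6389, -0.1739], [0.6834, -0.1731]] mid 0.6611 w 0.0445Traceback (most recent call last):
  File "<stdin>", line 12, in <module>
IndexError: index 0 is out of bounds for axis 0 with size 0
```

```bash
python3 - <<'E'
from h import *
c=arm.calibration('wrist');im=cv2.imread('pics/wrist2.png')
for row in (20,50,72):
    g=im[row-2:row+3,120:400].mean(0); v=g.max(1); 
    # navy = dark & blue>red
    m=(g[:,0]>g[:,2]+3)&(v<95); r=np.diff(np.r_[0,m,0]); s=np.where(r==1)[0]; e=np.where(r==-1)[0]
    for a,b in zip(s,e):
        if b-a>20:
            p=plane(c,[(a+119.5,row),(b+119.5,row)],.021); print(row,a+120,b+119,p[:,:2].round(4).tolist(),p[:,0].mean().round(4),(p[1,0]-p[0,0]).round(4))
print(plane(c,[(176,80),(262,79.5),(336,79.5)],.021).round(4))
E
```

```text
20 148 195 [[0.4756, -0.1452], [0.5232, -0.1464]] 0.4994 0.0476
20 237 285 [[0.5634, -0.1468], [0.6113, -0.1468]] 0.5873 0.0479
20 313 361 [[0.6378, -0.1465], [0.6864, -0.1454]] 0.6621 0.0486
50 151 196 [[0.4765, -0.1729], [0.523, -0.1738]] 0.4998 0.0465
50 238 280 [[0.564, -0.1742], [0.6069, -0.1742]] 0.5854 0.0428
50 313 359 [[0.6389, -0.1739], [0.6864, -0.1731]] 0.6626 0.0475
72 239 270 [[0.5647, -0.1949], [0.5971, -0.1949]] 0.5809 0.0324
72 312 345 [[0.6387, -0.1947], [0.6736, -0.1942]] 0.6562 0.0348
[[ 0.5006 -0.202   0.021 ]
 [ 0.5885 -0.2021  0.021 ]
 [ 0.6643 -0.2015  0.021 ]]
```

Bar at 40.1° (0.70 rad), and the pin is confirmed. The navy tiles are at x = 0.500, 0.588 and 0.6635, with their centres at y ≈ -0.162. Hovering over the nearest one first.

{"api": "send_rows", "payload": {
  "increments": [
    [[0,0,0],[0.04,-0.02,0.0],67],
    [[0,0,0],[0.08,-0.041,0.02],67],
    [[0,0,0],[0.12,-0.061,0.04],67],
    [[0,0,0],[0.159,-0.082,0.07],67],
    [[0,0,0],[0.159,-0.082,0.09],67],
    [[0,0,0],[0.159,-0.082,0.09],67],
    [[0,0,0],[0.159,-0.082,0.09],67],
    [[0,0,0],[0.159,-0.082,0.09],67]
  ]
}}

```text
time: 6.7
ee_pos: [0.5021, -0.1623, 0.2421]
tool_rot: [3.139, 0.001, 1.569]
force: [0.3, 0.1, 0.7]
finger_gap: 0.668
gripper_force: 0.0
```

{"api": "send_rows", "payload": {
  "increments": [
    [[0,0,0],[0,-0.002,0.02],67],
    [[0,0,0],[0,-0.002,0.038],67],
    [[0,0,0],[0,-0.002,0.038],67],
    [[0,0,0],[0,-0.002,0.038],40],
    [[0,0,0],[0,-0.002,0.038],40],
    [[0,0,0],[0,-0.002,0.038],40],
    [[0,0,0],[0,-0.002,0.038],40],
    [[0,0,0],[0,-0.002,0.038],40]
  ]
}}

```text
time: 7.5
ee_pos: [0.4996, -0.1614, 0.2034]
tool_rot: [3.14, 0.001, 1.57]
force: [-1.5, -2.6, 6.2]
finger_gap: 0.536
gripper_force: 25.0
```

{"api": "send_rows", "payload": {
  "increments": [
    [[0,0,0],[0,0,-0.03],40],
    [[0,0,0],[0,0,-0.06],40],
    [[0,0,-0.03],[0.045,-0.006,-0.07],40],
    [[0,0,-0.06],[0.09,-0.012,-0.07],40],
    [[0,0,-0.087],[0.135,-0.018,-0.07],40],
    [[0,0,-0.087],[0.18,-0.024,-0.055],40],
    [[0,0,-0.087],[0.2,-0.024,-0.03],40],
    [[0,0,-0.087],[0.2,-0.024,-0.02],40]
  ]
}}

```text
time: 8.3
ee_pos: [0.4741, 0.043, 0.2211]
tool_rot: [-3.139, -0.002, 1.665]
force: [-0.2, -0.3, 0.2]
finger_gap: 0.542
gripper_force: 25.0
```

{"api": "send_rows", "payload": {
  "increments": [
    [[0,0,0],[0,0,0],40],
    [[0,0,0],[0,0,0.004],40],
    [[0,0,0],[0,0,0.008],40],
    [[0,0,0],[0,0,0.012],40],
    [[0,0,0],[0,0,0.014],40],
    [[0,0,0],[0,0,0.014],40],
    [[0,0,0],[0,0,0.014],40],
    [[0,0,0],[0,0,0.014],40]
  ]
}}

```text
time: 9.1
ee_pos: [0.4753, 0.0392, 0.2089]
tool_rot: [3.141, -0.0, 1.658]
force: [0.3, 0.5, 0.1]
finger_gap: 0.54
gripper_force: 25.0
```

{"api": "send_rows", "payload": {
  "increments": [
    [[0,0,0],[-0.001,0,0.003],40],
    [[0,0,0],[-0.001,0,0.005],40],
    [[0,0,0],[-0.001,0,0.005],40],
    [[0,0,0],[-0.001,0,0.005],70],
    [[0,0,0],[-0.001,0,0.005],70],
    [[0,0,0],[-0.001,0,0.005],70],
    [[0,0,0],[-0.001,0,-0.03],67],
    [[0,0,0],[-0.001,0,-0.075],67]
  ]
}}

```text
time: 9.9
ee_pos: [0.4745, 0.0381, 0.283]
tool_rot: [-3.136, 0.001, 1.658]
force: [0.4, 0.8, 0.3]
finger_gap: 0.667
gripper_force: 0.0
```

{"api": "send_rows", "payload": {
  "increments": [
    [[0,0,0.03],[-0.04,0.018,0],67],
    [[0,0,0.06],[-0.085,0.037,0],67],
    [[0,0,0.087],[-0.13,0.057,0],67],
    [[0,0,0.087],[-0.175,0.077,0],67],
    [[0,0,0.087],[-0.209,0.0925,0.01],67],
    [[0,0,0.087],[-0.209,0.0925,0.035],67],
    [[0,0,0.087],[-0.209,0.0925,0.042],67],
    [[0,0,0.087],[-0.209,0.0925,0.042],67]
  ]
}}

```text
time: 10.7
ee_pos: [0.5849, -0.1611, 0.2403]
tool_rot: [-3.138, -0.001, 1.571]
force: [0.4, 1.0, 0.3]
finger_gap: 0.666
gripper_force: 0.0
```

{"api": "send_rows", "payload": {
  "increments": [
    [[0,0,0],[0,0,0],67],
    [[0,0,0],[0,0,0],67],
    [[0,0,0],[0,0,0],67],
    [[0,0,0],[0,0,0],67],
    [[0,0,0],[0,0,0],67],
    [[0,0,0],[0,0,0],67],
    [[0,0,0],[0,0,0],67],
    [[0,0,0],[0,0,0],67]
  ]
}}

```text
time: 11.5
ee_pos: [0.5856, -0.162, 0.2417]
tool_rot: [3.142, -0.0, 1.571]
force: [0.1, -0.3, -0.3]
finger_gap: 0.669
gripper_force: 0.0
```

```bash
python3 - <<'E'
from h import *
c,im=shot('side','side1');t,it=shot('top','top2')
cv2.imwrite('pics/v2.png',np.hstack([cv2.resize(im[150:280,170:340],(448,342),interpolation=cv2.INTER_CUBIC),cv2.resize(it[140:280,190:330],(342,342),interpolation=cv2.INTER_CUBIC)]))
print(arm.get_obs()['ee_pos'])
for r in rects(t,it,(105,100,15),(130,255,150),.021,60,(190,150,300,270)):print(*r)
E
```

```text
[ 0.58561065 -0.16202074  0.24163378]
[222. 242.] 474.0 39.0 45.9 43.3 -0.2
```

View pics/v2.png

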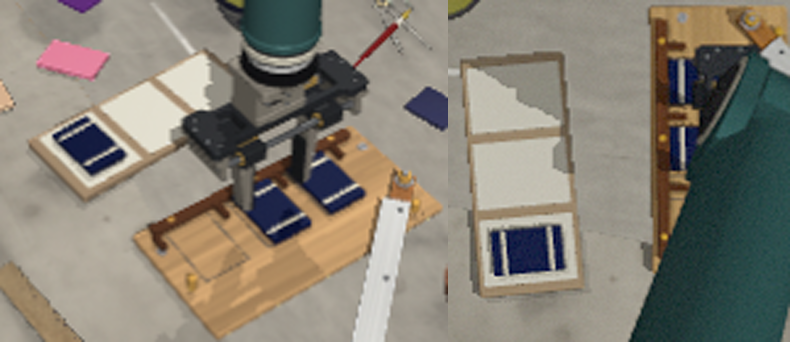

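Tile 1 lies in the middle of patch 1 (crop (528,250)). The fingers straddle tile 2 with clear gaps on both sides. Descending.

{"api": "send_rows", "payload": {
  "increments": [
    [[0,0,0],[0,0,0.02],67],
    [[0,0,0],[0,0,0.037],67],
    [[0,0,0],[0,0,0.037],67],
    [[0,0,0],[0,0,0.037],40],
    [[0,0,0],[0,0,0.037],40],
    [[0,0,0],[0,0,0.037],40],
    [[0,0,0],[0,0,0.037],40],
    [[0,0,0],[0,0,0.037],40]
  ]
}}

```text
time: 12.4
ee_pos: [0.5856, -0.1619, 0.2047]
tool_rot: [-3.142, -0.0, 1.571]
force: [-0.3, -0.2, -0.3]
finger_gap: 0.542
gripper_force: 25.0
```

{"api": "send_rows", "payload": {
  "increments": [
    [[0,0,0],[0,0,-0.03],40],
    [[0,0,0],[0,0,-0.06],40],
    [[0,0,-0.03],[0.045,-0.006,-0.07],40],
    [[0,0,-0.06],[0.09,-0.012,-0.07],40],
    [[0,0,-0.087],[0.135,-0.018,-0.07],40],
    [[0,0,-0.087],[0.18,-0.024,-0.055],40],
    [[0,0,-0.087],[0.2075,-0.024,-0.03],40],
    [[0,0,-0.087],[0.2075,-0.024,-0.018],40]
  ]
}}

```text
time: 13.2
ee_pos: [0.5607, 0.0511, 0.2211]
tool_rot: [-3.14, -0.003, 1.666]
force: [0.1, -1.1, 0.0]
finger_gap: 0.537
gripper_force: 25.0
```

{"api": "send_rows", "payload": {
  "increments": [
    [[0,0,0],[0,0,0],40],
    [[0,0,0],[0,0,0.004],40],
    [[0,0,0],[0,0,0.008],40],
    [[0,0,0],[0,0,0.012],40],
    [[0,0,0],[0,0,0.014],40],
    [[0,0,0],[0,0,0.014],40],
    [[0,0,0],[0,0,0.014],40],
    [[0,0,0],[0,0,0.014],40]
  ]
}}

```text
time: 14.0
ee_pos: [0.5617, 0.0455, 0.2089]
tool_rot: [3.141, -0.0, 1.658]
force: [0.5, 0.6, -1.5]
finger_gap: 0.539
gripper_force: 25.0
```

{"api": "send_rows", "payload": {
  "increments": [
    [[0,0,0],[0,0,0.003],40],
    [[0,0,0],[0,0,0.0045],40],
    [[0,0,0],[0,0,0.0045],40],
    [[0,0,0],[0,0,0.0045],70],
    [[0,0,0],[0,0,0.0045],70],
    [[0,0,0],[0,0,0.0045],70],
    [[0,0,0],[0,0,-0.03],67],
    [[0,0,0],[0,0,-0.075],67]
  ]
}}

```text
time: 14.8
ee_pos: [0.5607, 0.0455, 0.2826]
tool_rot: [-3.136, 0.001, 1.658]
force: [1.2, 1.3, 1.3]
finger_gap: 0.669
gripper_force: 0.0
```

{"api": "send_rows", "payload": {
  "increments": [
    [[0,0,0.03],[-0.04,0.016,0],67],
    [[0,0,0.06],[-0.085,0.033,0],67],
    [[0,0,0.087],[-0.13,0.05,0],67],
    [[0,0,0.087],[-0.175,0.068,0],67],
    [[0,0,0.087],[-0.2155,0.0835,0.01],67],
    [[0,0,0.087],[-0.2155,0.0835,0.035],67],
    [[0,0,0.087],[-0.2155,0.0835,0.042],67],
    [[0,0,0.087],[-0.2155,0.0835,0.042],67]
  ]
}}

```text
time: 15.6
ee_pos: [0.6629, -0.1608, 0.24]
tool_rot: [-3.138, -0.001, 1.572]
force: [-0.6, 1.3, -0.1]
finger_gap: 0.667
gripper_force: 0.0
```

{"api": "send_rows", "payload": {
  "increments": [
    [[0,0,0],[0,0,0],67],
    [[0,0,0],[0,0,0],67],
    [[0,0,0],[0,0,0.02],67],
    [[0,0,0],[0,0,0.0365],67],
    [[0,0,0],[0,0,0.0365],67],
    [[0,0,0],[0,0,0.0365],40],
    [[0,0,0],[0,0,0.0365],40],
    [[0,0,0],[0,0,0.0365],40]
  ]
}}

```text
time: 16.4
ee_pos: [0.6636, -0.162, 0.2057]
tool_rot: [3.141, 0.0, 1.571]
force: [-0.0, 0.8, 1.1]
finger_gap: 0.541
gripper_force: 25.0
```

{"api": "send_rows", "payload": {
  "increments": [
    [[0,0,0],[0,0,-0.03],40],
    [[0,0,0],[0,0,-0.06],40],
    [[0,0,-0.03],[0.045,-0.004,-0.07],40],
    [[0,0,-0.06],[0.09,-0.008,-0.07],40],
    [[0,0,-0.087],[0.135,-0.012,-0.07],40],
    [[0,0,-0.087],[0.18,-0.0165,-0.055],40],
    [[0,0,-0.087],[0.215,-0.0165,-0.03],40],
    [[0,0,-0.087],[0.215,-0.0165,-0.018],40]
  ]
}}

```text
time: 17.2
ee_pos: [0.646, 0.061, 0.2215]
tool_rot: [-3.139, -0.005, 1.667]
force: [-0.2, 0.3, -1.2]
finger_gap: 0.537
gripper_force: 25.0
```

{"api": "send_rows", "payload": {
  "increments": [
    [[0,0,0],[0,0,0],40],
    [[0,0,0],[0,0,0.004],40],
    [[0,0,0],[0,0,0.008],40],
    [[0,0,0],[0,0,0.012],40],
    [[0,0,0],[0,0,0.014],40],
    [[0,0,0],[0,0,0.014],40],
    [[0,0,0],[0,0,0.014],40],
    [[0,0,0],[0,0,0.014],40]
  ]
}}

```text
time: 18.0
ee_pos: [0.6472, 0.053, 0.2094]
tool_rot: [3.141, -0.0, 1.658]
force: [-0.7, -0.1, -1.8]
finger_gap: 0.539
gripper_force: 25.0
```

{"api": "send_rows", "payload": {
  "increments": [
    [[0,0,0],[0,0,0.003],40],
    [[0,0,0],[0,0,0.0045],40],
    [[0,0,0],[0,0,0.0045],40],
    [[0,0,0],[0,0,0.0045],70],
    [[0,0,0],[0,0,0.0045],70],
    [[0,0,0],[0,0,0.0045],70],
    [[0,0,0],[0,0,-0.03],75],
    [[0,0,0],[0,0,-0.075],85]
  ]
}}

```text
time: 18.8
ee_pos: [0.646, 0.0532, 0.2824]
tool_rot: [-3.136, 0.001, 1.658]
force: [0.2, 0.3, 0.2]
finger_gap: 0.815
gripper_force: 0.0
```

```bash
python3 - <<'E'
from h import *
o=arm.get_obs();print(o['ee_pos'],o['tool_rot'])
t,it=shot('top','top3')
for r in rects(t,it,(5,60,150),(20,140,255),.009,150,(60,200,200,300)):print(*r)
E
```

```text
[0.64604814 0.05315717 0.2824047 ] [-3.13583020e+00  7.97657142e-04  1.65769499e+00]
[118. 253.] 446.9 324.1 80.5 48.6 82.0
```

{"api": "send_rows", "payload": {
  "increments": [
    [[0,0,0.04],[0.013,-0.042,-0.015],85],
    [[0,0,0.08],[0.026,-0.085,-0.03],85],
    [[0,0,0.12],[0.04,-0.13,-0.045],85],
    [[0,0,0.16],[0.053,-0.17,-0.06],85],
    [[0,0,0.215],[0.066,-0.212,-0.066],85],
    [[0,0,0.215],[0.066,-0.212,-0.066],85],
    [[0,0,0.215],[0.066,-0.212,-0.066],85],
    [[0,0,0.215],[0.066,-0.212,-0.066],85]
  ]
}}

```text
time: 19.65
ee_pos: [0.4312, 0.1004, 0.3504]
tool_rot: [3.14, -0.0, 1.443]
force: [-0.3, -0.4, 0.0]
finger_gap: 0.849
gripper_force: 0.0
```

```bash
python3 - <<'E'
from h import *
o=arm.get_obs();print(o['ee_pos'],o['tool_rot'])
t,it=shot('top','top4');w,iw=shot('wrist','wrist4')
print('top');[print(*r) for r in rects(t,it,(5,60,140),(20,140,255),.009,100,(60,200,200,300))]
print('wrist');[print(*r) for r in rects(w,iw,(5,50,120),(20,140,255),.009,1000)]
cv2.imwrite('pics/v3.png',np.hstack([cv2.resize(it[140:300,100:340],(450,300),interpolation=cv2.INTER_CUBIC),cv2.resize(iw,(350,300))]))
E
```

```text
[0.43120689 0.10038905 0.35043208] [ 3.13997828e+00 -2.01891298e-04  1.44259639e+00]
top
[159. 258.] 431.9 207.7 73.9 32.7 89.9
[118. 256.] 438.3 325.2 80.4 31.2 81.9
wrist
[255. 336.] 399.0 -125.0 319.9 68.1 -6.0
[242. 149.] 444.9 128.9 541.2 356.5 -7.4
```

View pics/v3.png

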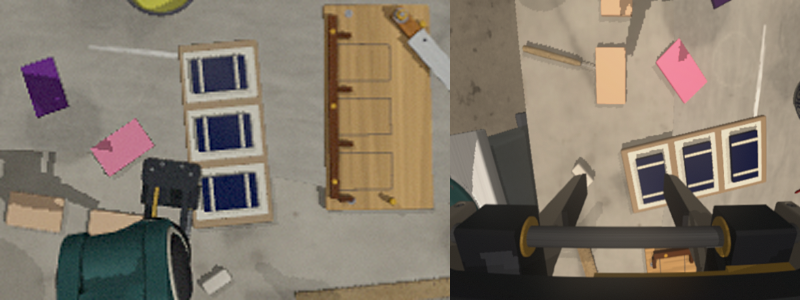

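All three navy tiles sit inside their patches. Plain tile A shows whole in the wrist view at about (234,96) in full-size pixels.

```bash
python3 - <<'E'
from h import *
w=arm.calibration('wrist');iw=cv2.imread('pics/wrist4.png');h=cv2.cvtColor(iw,cv2.COLOR_BGR2HSV)
print(h[96,234],h[96,180],h[70,200])
for lo in (60,70,80):
  [print(lo,*r) for r in rects(w,iw,(5,lo,140),(18,200,255),.009,800,(150,0,300,160))]
E
```

```text
[ 16  99 230] [ 18  54 178] [ 17  54 169]
60 [234.  96.] 420.1 206.1 79.7 51.5 82.4
60 [243.  11.] 441.9 293.3 49.6 21.8 -7.6
70 [235.  96.] 420.2 206.1 80.1 50.7 81.9
70 [243.  10.] 442.0 293.8 49.6 20.8 -7.6
80 [235.  96.] 420.0 206.7 78.6 49.4 82.6
80 [244.  10.] 442.5 293.7 48.5 20.8 -7.5
```

{"api": "send_rows", "payload": {
  "increments": [
    [[0,0,0],[0.03,-0.008,0.03],70],
    [[0,0,0],[0.065,-0.016,0.06],68],
    [[0,0,0],[0.097,-0.024,0.09],68],
    [[0,0,0],[0.097,-0.024,0.115],68],
    [[0,0,0],[0.097,-0.024,0.125],68],
    [[0,0,0],[0.097,-0.024,0.125],68],
    [[0,0,0],[0.097,-0.024,0.125],68],
    [[0,0,0],[0.097,-0.024,0.125],68]
  ]
}}

```text
time: 20.55
ee_pos: [0.4196, 0.1992, 0.2263]
tool_rot: [3.14, -0.001, 1.441]
force: [-0.1, 0.9, 0.3]
finger_gap: 0.682
gripper_force: 0.0
```

{"api": "send_rows", "payload": {
  "increments": [
    [[0,0,0.005],[0,0,0.015],68],
    [[0,0,0.005],[0,0,0.028],68],
    [[0,0,0.005],[0,0,0.0335],68],
    [[0,0,0.005],[0,0,0.0335],68],
    [[0,0,0.005],[0,0,0.0335],40],
    [[0,0,0.005],[0,0,0.0335],40],
    [[0,0,0.005],[0,0,0.0335],40],
    [[0,0,0.005],[0,0,0.0335],40]
  ]
}}

```text
time: 21.35
ee_pos: [0.4189, 0.1998, 0.1921]
tool_rot: [3.141, -0.0, 1.438]
force: [-0.1, -0.7, 2.3]
finger_gap: 0.537
gripper_force: 25.0
```

{"api": "send_rows", "payload": {
  "increments": [
    [[0,0,0],[0,0,-0.03],40],
    [[0,0,0],[0,0,-0.07],40],
    [[0,0,-0.02],[-0.04,0.015,-0.1],40],
    [[0,0,-0.05],[-0.08,0.03,-0.1],40],
    [[0,0,-0.08],[-0.123,0.046,-0.1],40],
    [[0,0,-0.11],[-0.166,0.062,-0.1],40],
    [[0,0,-0.133],[-0.208,0.078,-0.1],40],
    [[0,0,-0.133],[-0.25,0.093,-0.1],40]
  ]
}}

```text
time: 22.15
ee_pos: [0.4777, -0.0621, 0.2919]
tool_rot: [3.141, -0.0, 1.572]
force: [-0.2, 0.1, -0.9]
finger_gap: 0.539
gripper_force: 25.0
```

{"api": "send_rows", "payload": {
  "increments": [
    [[0,0,0],[-0.04,0.009,0],40],
    [[0,0,0],[-0.08,0.018,0.0],40],
    [[0,0,0],[-0.111,0.0255,0.02],40],
    [[0,0,0],[-0.111,0.0255,0.055],40],
    [[0,0,0],[-0.111,0.0255,0.075],40],
    [[0,0,0],[-0.111,0.0255,0.075],40],
    [[0,0,0],[-0.111,0.0255,0.075],40],
    [[0,0,0],[-0.111,0.0255,0.075],40]
  ]
}}

```text
time: 22.95
ee_pos: [0.5038, -0.1714, 0.2179]
tool_rot: [3.14, 0.0, 1.571]
force: [-0.4, 0.6, -0.3]
finger_gap: 0.538
gripper_force: 25.0
```

{"api": "send_rows", "payload": {
  "increments": [
    [[0,0,0],[0,0,0.006],40],
    [[0,0,0],[0,0,0.011],40],
    [[0,0,0],[0,0,0.0135],40],
    [[0,0,0],[0,0,0.0135],40],
    [[0,0,0],[0,0,0.0135],70],
    [[0,0,0],[0,0,0.0135],70],
    [[0,0,0],[0,0,0.0135],70],
    [[0,0,0],[0,0,-0.03],75]
  ]
}}

```text
time: 23.75
ee_pos: [0.5014, -0.1705, 0.2427]
tool_rot: [-3.131, -0.002, 1.571]
force: [0.3, 0.9, 0.2]
finger_gap: 0.745
gripper_force: 0.0
```

{"api": "send_rows", "payload": {
  "increments": [
    [[0,0,0],[0,0,-0.045],75],
    [[0,0,0],[0.04,-0.006,-0.07],75],
    [[0,0,0.03],[0.085,-0.014,-0.085],75],
    [[0,0,0.06],[0.13,-0.021,-0.1],75],
    [[0,0,0.09],[0.177,-0.029,-0.1],75],
    [[0,0,0.12],[0.224,-0.037,-0.1],75],
    [[0,0,0.14],[0.271,-0.044,-0.1],75],
    [[0,0,0.14],[0.318,-0.052,-0.1],75]
  ]
}}

```text
time: 24.55
ee_pos: [0.4506, 0.1484, 0.3469]
tool_rot: [3.141, -0.001, 1.43]
force: [1.8, 0.7, 0.1]
finger_gap: 0.747
gripper_force: 0.0
```

{"api": "send_rows", "payload": {
  "increments": [
    [[0,0,0],[0.04,0,0],70],
    [[0,0,0],[0.07,0,0],70],
    [[0,0,0],[0.07,0,0],70],
    [[0,0,0],[0.07,0,0],70],
    [[0,0,0],[0.07,0,0],70],
    [[0,0,0],[0.07,0,0],70],
    [[0,0,0],[0.07,0,0],70],
    [[0,0,0],[0.07,0,0],70]
  ]
}}

```text
time: 25.35
ee_pos: [0.4611, 0.2152, 0.3468]
tool_rot: [3.141, -0.0, 1.43]
force: [0.2, -0.2, -0.8]
finger_gap: 0.699
gripper_force: 0.0
```

```bash
python3 - <<'E'
from h import *
o=arm.get_obs();print(o['ee_pos'],o['tool_rot'])
w,iw=shot('wrist','wrist5');t,it=shot('top','top5')
for lo in (60,70,80):
  [print(lo,*r) for r in rects(w,iw,(5,lo,140),(18,200,255),.009,800,(100,0,420,220))]
print('top jig');[print(*r) for r in rects(t,it,(5,60,150),(20,100,255),.021,100,(260,140,330,290))]
cv2.imwrite('pics/v4.png',np.hstack([cv2.resize(it[140:270,190:340],(346,300),interpolation=cv2.INTER_CUBIC),cv2.resize(iw,(400,300))]))
E
```

```text
[0.46113274 0.21522758 0.34681863] [ 3.14147629e+00 -1.43461255e-04  1.42952351e+00]
60 [230.  93.] 447.0 325.9 80.0 51.1 82.2
70 [230.  93.] 446.7 325.9 79.7 49.8 81.8
80 [230.  93.] 447.0 325.8 79.7 49.3 81.8
top jig
[297. 231.] 502.3 -165.5 76.9 46.4 89.5
```

View pics/v4.png

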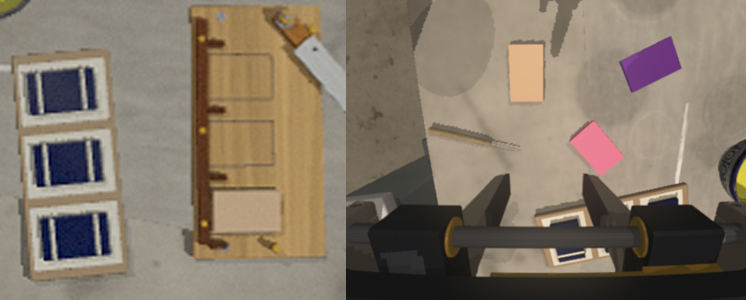

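Plain tile A lies in bay 3 (measured (0.502, -0.1655), square). Tile B is at (0.447, 0.3255), yaw 82°. Going for B.

{"api": "send_rows", "payload": {
  "increments": [
    [[0,0,0],[0.035,-0.01,0.03],70],
    [[0,0,0],[0.07,-0.02,0.06],68],
    [[0,0,0],[0.1075,-0.0295,0.09],68],
    [[0,0,0],[0.1075,-0.0295,0.115],68],
    [[0,0,0],[0.1075,-0.0295,0.12],68],
    [[0,0,0],[0.1075,-0.0295,0.12],68],
    [[0,0,0],[0.1075,-0.0295,0.12],68],
    [[0,0,0],[0.1075,-0.0295,0.12],68]
  ]
}}

```text
time: 26.25
ee_pos: [0.4477, 0.3259, 0.2283]
tool_rot: [3.14, -0.002, 1.429]
force: [0.7, -0.5, 0.1]
finger_gap: 0.679
gripper_force: 0.0
```

{"api": "send_rows", "payload": {
  "increments": [
    [[0,0,0],[0,0,0.015],68],
    [[0,0,0],[0,0,0.028],68],
    [[0,0,0],[0,0,0.0335],68],
    [[0,0,0],[0,0,0.0335],68],
    [[0,0,0],[0,0,0.0335],40],
    [[0,0,0],[0,0,0.0335],40],
    [[0,0,0],[0,0,0.0335],40],
    [[0,0,0],[0,0,0.0335],40]
  ]
}}

```text
time: 27.05
ee_pos: [0.4468, 0.3265, 0.1934]
tool_rot: [3.141, -0.0, 1.431]
force: [0.2, -0.7, -0.4]
finger_gap: 0.537
gripper_force: 25.0
```

{"api": "send_rows", "payload": {
  "increments": [
    [[0,0,0],[0,0,-0.03],40],
    [[0,0,0],[0,0,-0.07],40],
    [[0,0,-0.02],[-0.038,0.0235,-0.1],40],
    [[0,0,-0.05],[-0.076,0.047,-0.1],40],
    [[0,0,-0.08],[-0.114,0.0705,-0.1],40],
    [[0,0,-0.11],[-0.152,0.094,-0.1],40],
    [[0,0,-0.14],[-0.19,0.1175,-0.1],40],
    [[0,0,-0.14],[-0.2285,0.1415,-0.1],40]
  ]
}}

```text
time: 27.85
ee_pos: [0.5554, 0.0789, 0.2935]
tool_rot: [3.141, -0.001, 1.572]
force: [0.1, 0.1, -0.0]
finger_gap: 0.536
gripper_force: 25.0
```

{"api": "send_rows", "payload": {
  "increments": [
    [[0,0,0],[-0.041,0.018,0],40],
    [[0,0,0],[-0.082,0.036,0],40],
    [[0,0,0],[-0.123,0.054,0],40],
    [[0,0,0],[-0.164,0.072,0],40],
    [[0,0,0],[-0.205,0.09,0],40],
    [[0,0,0],[-0.2455,0.1085,0.01],40],
    [[0,0,0],[-0.2455,0.1085,0.04],40],
    [[0,0,0],[-0.2455,0.1085,0.06],40]
  ]
}}

```text
time: 28.65
ee_pos: [0.663, -0.1673, 0.2317]
tool_rot: [-3.141, 0.001, 1.568]
force: [0.0, 0.5, -0.7]
finger_gap: 0.536
gripper_force: 25.0
```

{"api": "send_rows", "payload": {
  "increments": [
    [[0,0,0],[0,0,0.005],40],
    [[0,0,0],[0,0,0.01],40],
    [[0,0,0],[0,0,0.015],40],
    [[0,0,0],[0,0,0.018],40],
    [[0,0,0],[0,0,0.018],40],
    [[0,0,0],[0,0,0.018],40],
    [[0,0,0],[0,0,0.018],40],
    [[0,0,0],[0,0,0.018],40]
  ]
}}

```text
time: 29.45
ee_pos: [0.6636, -0.165, 0.2156]
tool_rot: [3.141, 0.0, 1.571]
force: [0.2, 0.1, -1.2]
finger_gap: 0.541
gripper_force: 25.0
```

{"api": "send_rows", "payload": {
  "increments": [
    [[0,0,0],[0,0,0.006],40],
    [[0,0,0],[0,0,0.0095],40],
    [[0,0,0],[0,0,0.0105],40],
    [[0,0,0],[0,0,0.0105],70],
    [[0,0,0],[0,0,0.0105],70],
    [[0,0,0],[0,0,0.0105],70],
    [[0,0,0],[0,0,-0.03],70],
    [[0,0,0],[0,0,-0.075],50]
  ]
}}

```text
time: 30.25
ee_pos: [0.6628, -0.1647, 0.2888]
tool_rot: [-3.137, -0.001, 1.571]
force: [0.6, 0.2, 0.7]
finger_gap: 0.635
gripper_force: 0.0
```

{"api": "send_rows", "payload": {
  "increments": [
    [[0,0,-0.05],[-0.04,-0.02,0],0],
    [[0,0,-0.15],[-0.08,-0.04,0],0],
    [[0,0,-0.25],[-0.12,-0.06,0],0],
    [[0,0,-0.35],[-0.16,-0.08,0],0],
    [[0,0,-0.45],[-0.2,-0.1,0],0],
    [[0,0,-0.55],[-0.24,-0.12,0],0],
    [[0,0,-0.65],[-0.283,-0.1425,0],0],
    [[0,0,-0.7],[-0.283,-0.1425,0],0]
  ]
}}

```text
time: 31.05
ee_pos: [0.5146, -0.4564, 0.2904]
tool_rot: [-3.136, 0.002, 2.262]
force: [-1.6, -0.7, 1.2]
finger_gap: 0.005
gripper_force: 0.0
```

```bash
python3 - <<'E'
from h import *
o=arm.get_obs();print(o['ee_pos'],o['tool_rot'])
t,it=shot('top','top6');s,si=shot('side','side6')
print('plain');[print(*r) for r in rects(t,it,(5,60,150),(20,100,255),.021,100,(260,140,330,290))]
print('bar');[print(*r) for r in rects(t,it,(0,0,150),(180,30,255),.026,200,(300,130,400,260))]
cv2.imwrite('pics/v5.png',np.hstack([cv2.resize(it[130:290,190:400],(420,320),interpolation=cv2.INTER_CUBIC),cv2.resize(si[150:290,200:366],(380,320),interpolation=cv2.INTER_CUBIC)]))
E
```

```text
[ 0.51458963 -0.45637088  0.29037655] [-3.13585169e+00  2.25461299e-03  2.26191177e+00]
plain
[297. 231.] 503.7 -165.5 76.9 49.1 89.5
bar
```

View pics/v5.png

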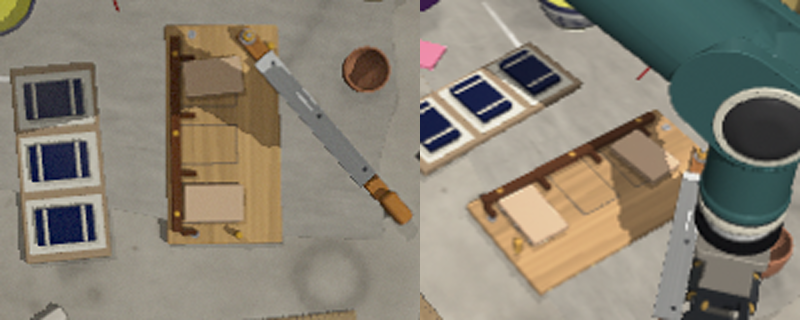

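Tile B in bay 1 now looks shifted outward by about 1 cm and slightly turned (crop (213,76)), so it was knocked. I'll measure it.

```bash
python3 - <<'E'
from h import *
t,it=shot('top','top7'); h=cv2.cvtColor(it,cv2.COLOR_BGR2HSV)
f=lambda x,y:(int(x/2+190),int(y/2+130))
for p in [(210,80),(230,60),(200,65),(225,102),(260,110),(215,205)]: q=f(*p);print(q,h[q[1],q[0]])
cv2.imwrite('pics/v6.png',cv2.resize(it[135:215,270:330],(600,800))[:600])
s=arm.calibration('side')
f=lambda x,y:(x-420)*166/380+200,
g=lambda x,y:((x-420)*166/380+200,y*140/320+150)
print('B corners side',plane(s,[g(609,142),g(642,132),g(679,163),g(650,181)],.021).round(4))
print('A corners side',plane(s,[g(500,194),g(532,184),g(566,222),g(537,243)],.021).round(4))
E
```

```text
(295, 170) [ 16  84 127]
(305, 160) [ 18  79 180]
(290, 162) [ 15  80 128]
(302, 181) [ 17 139 108]
(320, 185) [ 18 129 115]
(297, 232) [ 17  80 182]
B corners side [[ 0.6522 -0.1259  0.021 ]
 [ 0.6991 -0.1359  0.021 ]
 [ 0.7026 -0.2061  0.021 ]
 [ 0.6525 -0.2089  0.021 ]]
A corners side [[ 0.4873 -0.1211  0.021 ]
 [ 0.5289 -0.1297  0.021 ]
 [ 0.5279 -0.2029  0.021 ]
 [ 0.4813 -0.2095  0.021 ]]
```

View pics/v6.png

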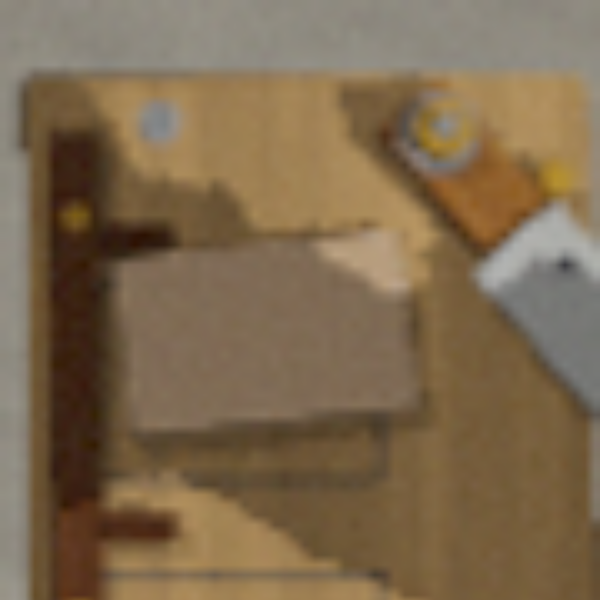

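Tile B is out of place: it has gone about 1 cm toward the far rib and turned about 6° (edges from (120,260) to (420,400) in the crop). I'll regrip and re-lay it.

```bash
python3 - <<'E'
from h import *
t=arm.calibration('top');it=cv2.imread('pics/top7.png')
[print(*r) for r in rects(t,it,(10,55,100),(22,104,255),.021,100,(270,140,330,290))]
print(plane(t,[(270+120/10,135+262/10),(270+400/10,135+230/10),(270+418/10,135+402/10),(270+140/10,135+432/10)],.021).round(4))
o=arm.get_obs();print(o['ee_pos'],o['tool_rot'])
E
```

```text
[297. 231.] 502.3 -164.1 79.8 51.7 89.6
[296. 168.] 677.5 -165.0 81.2 49.1 -84.4
[[ 0.6955 -0.1263  0.021 ]
 [ 0.7044 -0.2041  0.021 ]
 [ 0.6566 -0.2083  0.021 ]
 [ 0.6485 -0.1313  0.021 ]]
[ 0.52080914 -0.44814495  0.28984538] [ 3.14078819e+00 -5.95943714e-04  2.26878748e+00]
```

{"api": "send_rows", "payload": {
  "increments": [
    [[0,0,0.1],[0.0165,0.043,0],68],
    [[0,0,0.2],[0.033,0.086,0],68],
    [[0,0,0.3],[0.0495,0.129,0],68],
    [[0,0,0.4],[0.066,0.172,0],68],
    [[0,0,0.5],[0.0825,0.215,0],68],
    [[0,0,0.6],[0.099,0.258,0],68],
    [[0,0,0.601],[0.1155,0.301,0.01],68],
    [[0,0,0.601],[0.1155,0.301,0.04],68]
  ]
}}

```text
time: 32.0
ee_pos: [0.6823, -0.1536, 0.2522]
tool_rot: [3.133, -0.005, 1.684]
force: [0.2, 0.8, 0.1]
finger_gap: 0.668
gripper_force: 0.0
```

{"api": "send_rows", "payload": {
  "increments": [
    [[0,0,0],[0,0,0.0],68],
    [[0,0,0],[0,0,0.0],68],
    [[0,0,0],[0,0,0.0],68],
    [[0,0,0],[0,0,0.0],68],
    [[0,0,0],[0,0,0.0],68],
    [[0,0,0],[0,0,0.0],68],
    [[0,0,0],[0,0,0.0],68],
    [[0,0,0],[0,0,0.0],68]
  ]
}}

```text
time: 32.8
ee_pos: [0.6768, -0.1659, 0.2503]
tool_rot: [3.141, -0.0, 1.67]
force: [0.9, 0.1, -0.9]
finger_gap: 0.673
gripper_force: 0.0
```

```bash
python3 - <<'E'
from h import *
o=arm.get_obs();print(o['ee_pos'],o['tool_rot'],o['finger_gap'])
s,si=shot('side','side8')
cv2.imwrite('pics/v7.png',cv2.resize(si[180:270,220:340],(640,480),interpolation=cv2.INTER_CUBIC))
E
```

```text
[ 0.67679814 -0.16589452  0.25033907] [ 3.14137679e+00 -7.04010376e-05  1.66955803e+00] 0.6733433649179882
```

View pics/v7.png

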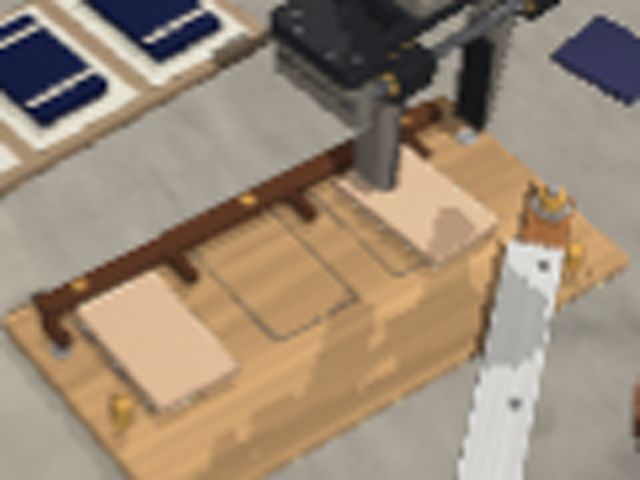

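The fingers straddle the displaced tile (left finger just off its near edge), so it is safe to descend.

{"api": "send_rows", "payload": {
  "increments": [
    [[0,0,0],[0,0.0005,0.02],68],
    [[0,0,0],[0,0.0005,0.038],68],
    [[0,0,0],[0,0.0005,0.045],68],
    [[0,0,0],[0,0.0005,0.045],68],
    [[0,0,0],[0,0.0005,0.045],40],
    [[0,0,0],[0,0.0005,0.045],40],
    [[0,0,0],[0,0.0005,0.045],40],
    [[0,0,0],[0,0.0005,0.045],40]
  ]
}}

```text
time: 33.65
ee_pos: [0.6773, -0.1657, 0.2053]
tool_rot: [3.141, -0.0, 1.67]
force: [0.0, -0.8, -0.3]
finger_gap: 0.538
gripper_force: 25.0
```

{"api": "send_rows", "payload": {
  "increments": [
    [[0,0,0],[0,0,-0.01],40],
    [[0,0,0],[0,0,-0.02],40],
    [[0,0,0.05],[0.001,-0.007,-0.02],40],
    [[0,0,0.099],[0.001,-0.0135,-0.02],40],
    [[0,0,0.099],[0.001,-0.0135,-0.02],40],
    [[0,0,0.099],[0.001,-0.0135,-0.012],40],
    [[0,0,0.099],[0.001,-0.0135,-0.004],40],
    [[0,0,0.099],[0.001,-0.0135,-0.003],40]
  ]
}}

```text
time: 34.45
ee_pos: [0.6634, -0.1657, 0.2065]
tool_rot: [-3.139, -0.001, 1.571]
force: [-0.5, -0.3, -0.9]
finger_gap: 0.541
gripper_force: 25.0
```

{"api": "send_rows", "payload": {
  "increments": [
    [[0,0,0],[0,0,0.001],40],
    [[0,0,0],[0,0,0.003],40],
    [[0,0,0],[0,0,0.003],40],
    [[0,0,0],[0,0,0.003],70],
    [[0,0,0],[0,0,0.003],70],
    [[0,0,0],[0,0,0.003],70],
    [[0,0,0],[0,0,-0.02],70],
    [[0,0,0],[0,0,-0.06],70]
  ]
}}

```text
time: 35.25
ee_pos: [0.6626, -0.1656, 0.2659]
tool_rot: [-3.135, -0.001, 1.571]
force: [0.2, 0.4, 0.5]
finger_gap: 0.7
gripper_force: 0.0
```

Back to the outside of the handle, then check again.

{"api": "send_rows", "payload": {
  "increments": [
    [[0,0,0],[-0.015,-0.008,-0.025],0],
    [[0,0,-0.1],[-0.06,-0.03,-0.025],0],
    [[0,0,-0.2],[-0.105,-0.053,-0.025],0],
    [[0,0,-0.3],[-0.15,-0.075,-0.025],0],
    [[0,0,-0.42],[-0.195,-0.098,-0.025],0],
    [[0,0,-0.55],[-0.24,-0.12,-0.025],0],
    [[0,0,-0.65],[-0.283,-0.1425,-0.025],0],
    [[0,0,-0.7],[-0.283,-0.1425,-0.025],0]
  ]
}}

```text
time: 36.05
ee_pos: [0.5144, -0.4579, 0.2938]
tool_rot: [-3.136, 0.003, 2.261]
force: [-0.6, -1.2, 0.1]
finger_gap: 0.025
gripper_force: 0.0
```

```bash
python3 - <<'E'
from h import *
t,it=shot('top','top9');t,it=shot('top','top10')
[print(*r) for r in rects(t,it,(10,55,100),(22,104,255),.021,100,(270,140,330,290))]
print('handle');[print(*r) for r in rects(t,it,(8,160,90),(18,255,255),.039,50,(360,190,410,280))]
print('bar plate');[print(*r) for r in rects(t,it,(0,0,90),(180,30,255),.026,200,(300,130,400,260),5)]
o=arm.get_obs();print(o['ee_pos'],o['tool_rot'])
E
```

```text
[296. 231.] 502.3 -164.1 79.7 51.8 89.5
[296. 173.] 664.2 -164.7 78.0 47.2 89.9
handle
[388. 233.] 495.1 -412.3 44.8 20.5 40.4
[377. 223.] 523.6 -383.2 25.8 20.4 38.4
bar plate
[367. 144.] 747.0 -367.8 80.7 48.3 84.3
[345. 186.] 626.9 -303.9 359.4 149.1 10.9
[ 0.51953055 -0.45122814  0.2932737 ] [-3.14148609e+00  2.75672644e-04  2.26652608e+00]
```

Both plain tiles are square in their bays: (0.502, -0.164) and (0.664, -0.165). Closing the bar along its arc.

{"api": "send_rows", "payload": {
  "increments": [
    [[0,0,0],[0,0,0.045],0],
    [[0,0,0],[0,0,0.083],0],
    [[0,0,0],[0.012,0.001,0.083],0],
    [[0,0,0.03],[0.03,0.0015,0.083],0],
    [[0,0,0.097],[0.055,0.001,0.083],0],
    [[0,0,0.147],[0.0705,0.002,0.083],0],
    [[0,0,0.197],[0.086,0.0035,0.083],0],
    [[0,0,0.247],[0.1015,0.006,0.083],0]
  ]
}}

```text
time: 36.95
ee_pos: [0.4614, -0.3654, 0.2103]
tool_rot: [3.14, 0.0, 2.023]
force: [-0.1, 0.1, -0.3]
finger_gap: 0.005
gripper_force: 0.2
```

{"api": "send_rows", "payload": {
  "increments": [
    [[0,0,0.05],[0.0155,-0.001,0],0],
    [[0,0,0.1],[0.0315,-0.001,0],0],
    [[0,0,0.15],[0.047,0,0],0],
    [[0,0,0.2],[0.0625,0.002,0],0],
    [[0,0,0.25],[0.078,0.004,0],0],
    [[0,0,0.3],[0.0935,0.0075,0],0],
    [[0,0,0.35],[0.1085,0.0115,0],0],
    [[0,0,0.39],[0.1205,0.015,0],0]
  ]
}}

```text
time: 37.75
ee_pos: [0.4222, -0.2502, 0.2104]
tool_rot: [3.14, -0.001, 1.634]
force: [0.8, -0.1, 0.5]
finger_gap: 0.004
gripper_force: 0.3
```

{"api": "send_rows", "payload": {
  "increments": [
    [[0,0,0.01],[0.003,0,0],0],
    [[0,0,0.02],[0.006,0,0],0],
    [[0,0,0.03],[0.009,0,0],0],
    [[0,0,0.04],[0.012,0,0],0],
    [[0,0,0.05],[0.015,-0.001,0],0],
    [[0,0,0.06],[0.018,-0.001,0],0],
    [[0,0,0.06],[0.021,-0.001,0],0],
    [[0,0,0.06],[0.021,-0.001,0],0]
  ]
}}

```text
time: 38.55
ee_pos: [0.4187, -0.2344, 0.2104]
tool_rot: [3.139, 0.006, 1.571]
force: [1.3, -9.7, -5.9]
finger_gap: 0.002
gripper_force: 4.7
```

{"api": "send_rows", "payload": {
  "increments": [
    [[0,0,0],[0.002,0,0],0],
    [[0,0,0],[0.004,0,0],0],
    [[0,0,0],[0.005,0,0],0],
    [[0,0,0],[0.006,0,0],0],
    [[0,0,0],[0.006,0,0],0],
    [[0,0,0],[0.006,0,0],0],
    [[0,0,0],[0.006,0,0],0],
    [[0,0,0],[0.006,0,0],0]
  ]
}}

```text
time: 39.35
ee_pos: [0.4182, -0.2326, 0.2106]
tool_rot: [3.137, 0.014, 1.567]
force: [-1.2, -23.0, -11.4]
finger_gap: 0.001
gripper_force: 11.2
```

{"api": "send_rows", "payload": {
  "increments": [
    [[0,0,0],[-0.015,0,0],0],
    [[0,0,0],[-0.035,0,0],0],
    [[0,0,0],[-0.05,0,-0.03],0],
    [[0,0,0],[-0.06,0,-0.07],0],
    [[0,0,0],[-0.09,0,-0.11],0],
    [[0,0,0],[-0.12,0,-0.15],0],
    [[0,0,0],[-0.15,0,-0.18],0],
    [[0,0,0],[-0.15,0,-0.18],0]
  ]
}}

```text
time: 40.15
ee_pos: [0.4186, -0.3802, 0.3948]
tool_rot: [3.135, 0.007, 1.568]
force: [0.2, 0.1, -0.1]
finger_gap: 0.005
gripper_force: 0.0
```

```bash
python3 - <<'E'
from h import *
t,it=shot('top','topf');s,si=shot('side','sidef');t,it=shot('top','topf')
c0=cv2.imread('pics/top0.png')
print('plain');[print(*r) for r in rects(t,it,(10,55,100),(22,104,255),.021,100,(270,140,308,290))]
for n,i in(('before',c0),('now',it)):
    print(n);[print(*r) for r in rects(t,i,(0,0,150),(180,30,255),.026,200,(300,150,330,260))]
    [print(*r) for r in rects(t,i,(8,160,110),(18,255,255),.039,50,(300,240,330,280))]
cv2.imwrite('pics/v8.png',np.hstack([cv2.resize(it[120:300,180:400],(430,350),interpolation=cv2.INTER_CUBIC),cv2.resize(si[140:300,170:340],(370,350),interpolation=cv2.INTER_CUBIC)]))
print(arm.get_obs()['force'])
E
```

```text
plain
[294. 231.] 503.7 -157.3 71.4 49.1 89.5
[293. 173.] 662.9 -156.5 72.3 49.9 89.8
before
[314. 201.] 585.7 -212.3 219.4 29.3 0.5
[317. 262.] 422.1 -216.0 40.1 16.2 -0.7
[316. 247.] 459.6 -212.4 24.1 19.0 -0.7
now
[314. 191.] 607.4 -211.1 175.8 28.9 0.1
[316. 262.] 422.1 -213.3 40.1 16.2 -0.7
[ 0.87854364  1.1180115  -0.68649965]
```

View pics/v8.png

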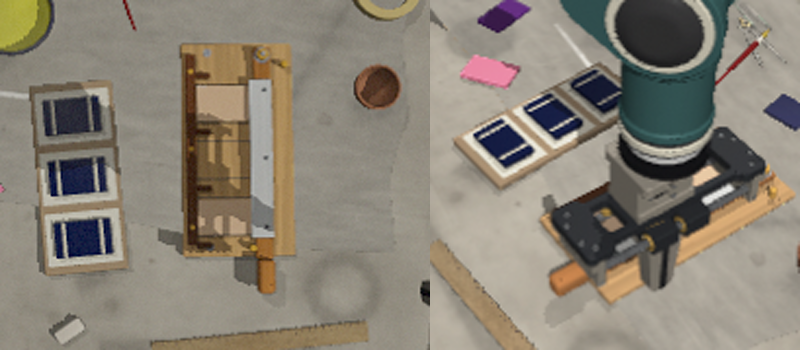

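The bar is fully home: the handle is at or past its starting closed position, with a firm 23 N at the stop. Both plain tiles are trapped square, each navy tile is on its own patch, and the cup and bowl haven't moved. Handing in.

```bash
python3 -c "
from cell import arm
print(arm.job_done())"
```

```text
the job is handed in; nothing more can be done
None
```

The changeover is finished and handed in at about 40 s: bar opened to its stop, three navy tiles laid on their own patches, both plain tiles (only two were present) in bays 1 and 3 with one re-laid after it was knocked, and the bar closed home on them.

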